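Take the tall battery pack off the charging rail and lay it contacts up

ROBOT

A 7-joint arm with a two-finger parallel gripper is mounted at the origin on the work surface. World frame = base frame: x ahead of the robot, y to its left, z up, the work surface at z = 0. Lengths are in m, angles in rad, forces in N, time in s.
With the tool pointing down it reaches from about 0.425 to 0.875 m from the base axis. Payload 4.7 kg.
Tool frame: the origin (TCP) lies at the very end of the fingers, on their centre line; the grasp point (between the pads) lies 19 mm behind it; z points along the fingers, y is the line along which they close (so a half turn about z gives the same grasp; the last joint's range is limited). The gripper opens to 85 mm and grips with 20 to 120 N. Pads are 22 mm wide; open, the fingers measure 114 mm over their backs; the gripper's body (76 mm by 85 mm) begins 54 mm behind the grasp point. The pads swing forward as they close: fully open they stand 13 mm farther back than shut.
Start: joints at [-1.196, 0.321, -0.07, 1.45, 0.023, 1.371, -0.057], TCP at [0.229, 0.608, 0.231] pointing down, gripper open.
Joint ranges: [-2.86, 2.86], [-0.3, 2.09], [-1.38, 1.24], [0.06, 2.45], [-1.56, 4.7], [0.09, 2.05], [-2.69, 2.69]. Speed limits (rad/s): [2.57, 2.57, 3.14, 3.14, 3.14, 3.14, 3.14].

INTERFACE

Orientations are given as [roll, pitch, yaw] about the fixed x, y, z axes, in that order (R = Rz(yaw) Ry(pitch) Rx(roll)).
In Python, from cell import r gives the robot as it stands.
- The arm moves only by the shell command python3 -m handwheel 'ROWS' [OPENING]. ROWS is JSON, a list of rows, each an object with "offset": the shift along the world's x, y, z in mm, a list of three; "rot": the turn, a rotation vector about the world's x, y, z in degrees, a list of three. A call has 1 to 10 rows; each row shifts and turns the commanded pose from where the row before left it; what a row does not reach is not made up. A row lasts 1/8 s, in which the tool goes at most 62.5 mm and 10.7 degrees, less where a joint would pass 70% of its speed; a pose out of reach is approached as far as the arm can. A call is refused whole if a number of a shift passes 62.5 or a number of a turn 10.7, either way. A call with a gripper value outside its range is refused whole. OPENING is the opening, from 0 (shut) to 1 (fully open), set as the call begins (- or left out, the last holds). The fingers move at their own pace and stop on an object; the grip force is fixed at half the most. Time passes only in rows, so rows that do not move let the fingers close. It gives the time, the measured TCP pose, the force, the opening and the grip force at its end, in the units of the state.
- r.read_state(): the state, without advancing time (a new reading comes with each control period).
- r.read_camera(name): name is "scene" or "side" or "wrist"; returns (picture, depth): 384x512x3 uint8, red, green, blue; 384x512 float32, m along the optical axis (not along the pixel's ray), 0 where there is no reading.
- r.get_calibration(name): a dict with "camera_matrix" (3x3 intrinsics, pixels), "R" (3x3) and "t" (3): a world point X has camera coordinates R X + t. Camera axes: x right, y down, z forward; pixel columns grow to the right and rows downward; lengths in m; the calibration is good to about 2 mm. A picture is of the moment at which its call begins: read the wrist's pose just before it. get_calibration takes no time and is no camera call; for the wrist camera it gives the pose at the moment of the call.
- r.sign_off(): hands the job in; it is judged then, once.
Trained networks look in the newest picture that a camera, given by its name, has taken for a name from the list of things; names that differ only in an ending like _2 or _b are one class to them, and where a whole thing is asked for, a point or a joint stands for the part that bears it (a point fixed in the world has none). Each returns a list of dicts, best first, with "confidence" (0 to 1); they miss things now and then, are a little off and sometimes report something else, mostly with a low value. They report only what shows in the picture. A call takes as long as a camera call. They do not tell look-alikes from the thing itself.
- r.search_frame(camera, thing): "point" ([column, row] as shares, 0 to 1, of the picture: columns of its width, rows of its height, amid what is visible of it).
- r.trace(camera, thing): "region" (384x512 bool, what is visible of it) and "point" ([column, row] as shares, 0 to 1, of the picture: columns of its width, rows of its height, amid what is visible of it).
The state is a dict: "time": time; "joint_pos": joint angles; "dq": joint speeds; "effort": joint torques, N m; "tool_pos": TCP position; "ee_rot": TCP orientation; "wrist_force": force on the tool from outside, world axes, zero at the start; "torque": the same for the moment, N m; "opening": finger opening in m; "gripper_force": force on a finger pad.
Only numpy, scipy, OpenCV 4.12 (cv2) and the standard library are available. Lean on these libraries where they do the work, as an engineer would, in place of code of your own. Each camera call takes 0.05 s, during which the arm holds its last target. There are 200 camera calls.

TASK

Push the taller battery pack along its T-track in the charging dock to the open end, lift it off there and bring it to the slate-grey repair mat. Set it down and tip it over onto its side, so that it lies flat on the mat with its brass contact strips facing up. Do not drop it, and leave the short pack, the loose cells and everything else on the bench where they are.

Things in the scene. Friction and masses are not known exactly. Their poses are not given: they have to be found in the camera images.
- dock: fixed aluminium and grey plastic charging dock, 325 long (its x) x 178 wide (its y). Origin: centre of its underside; +x points to the open end. Two T-tracks run along x, centred at y = +42 and -42, from x = -147.5 to +52.5. From there to x = +162.5 lies only a flat open apron, level with the channel floors (4 above the bench), where a pack can be lifted straight up
- dock_track_a (a point): middle of the slot of the track at y = +42, on top of its lips (x = -47.5, z = 17 in the dock's frame). In each track the channel is 40 wide, 8 high; lips 5 thick close over it to a slot 22 wide
- dock_track_b (a point): the same point of the other track, at y = -42. Dividers 10 thick and 62 high at y = -84, 0 and +84, as long as the tracks, leave lanes 74 wide. A wall 15 thick and 45 high closes the lanes behind x = -147.5
- dock_lip_end (a point): point on the dock's centre line where the lips and dividers end, at the height of the lips' top (x = +52.5, z = 17 in the dock's frame)
- pack: the taller black battery pack, loose, about 0.45 kg, captive in either track, its x along the dock's x, 2 mm of play; it slides easily. Origin: centre of its foot's underside; z up; height 75. T-foot 80 long: flange 36 wide, 6 thick, stem 18 wide; over it, from z = 15 to 75, a box 90 long (x), 52 wide (y), evenly filled. Foot clear of the lips once its origin is beyond x = +92.5 in the dock's frame; past x = +160 it would tip off
- pack_contacts (a point): middle of the three flush brass contact strips (each 12 x 34) on the pack's +y side, its left side when looking to the open end (y = 26, z = 44 in its frame). In the lane only 11 is free on each side of the pack, and 50 to 85 behind it
- pack_mid (a point): middle of the tall pack, about its centre of mass, 45 above its origin; about 30 above the bench when it lies on its side on the mat. Standing free on the mat, the pack tips over the edge of its foot when leaned about 22 degrees sideways, and then falls onto its side by itself
- mat: fixed slate-grey repair mat of grippy rubber (things hardly slide on it), 240 (its x) x 260 (its y) x 4 thick; origin: centre of its underside
- short_pack: bystander: black pack in the other track of the dock, like the tall one but 75 long and only 50 high, without brass contacts; origin: centre of its foot's underside
- cell_a: bystander: blue round cell with steel cap, diameter 33, 61 high, standing on the mat near its +y edge; origin: centre of its underside
- cell_b: bystander: the same, standing on the mat near its -y edge
- cell_c: bystander: the same, standing on the bench beside the dock's apron, on its +y side
- bottle: bystander: clear bottle, diameter 60, 150 high, beyond the mat and dock; origin: centre of its underside
- spool: bystander: grey spool, diameter 64, 55 high, standing on the bench beside the dock's apron, on its -y side; origin: centre of its underside
Mind the look-alikes: they are no part of the job. What is shaped like the pack but pink or turquoise is not meant.

How it is judged:
By the outcome, as a careful person would: the job done as asked, in the order asked, and still so for the second after the job is handed in, with the robot touching nothing.
It also fails if it takes over 59 s, if anything falls off the work surface, if the arm or the gripper's body presses on something with over 40 N, if the wrist force passes 120 N, or if a joint passes its speed limit or range.

## Working session

There is one attempt and no reset: what is moved stays moved. The work goes in short steps, Python scripts to look and compute and a shell command to move; the robot and the scene stay as the last step left them, time stands still between calls to the robot, and variables do not carry over. Pictures are saved under pics/ and viewed, at most 10 in all, crops included, and the job is handed in when it is done.

```bash
mkdir -p pics; cat > h.py <<'E'
from cell import r
import numpy as np, cv2
def shot(c,name=None):
    cal=r.get_calibration(c); im,d=r.read_camera(c)
    if name: cv2.imwrite(f'pics/{name}.png',im[:,:,::-1])
    return im,d,cal
def w(cal,d,u,v):
    K=cal['camera_matrix'];z=d
    p=np.stack([(u-K[0,2])/K[0,0]*z,(v-K[1,2])/K[1,1]*z,z],-1)
    return (p-cal['t'])@np.array(cal['R'])
def cloud(cal,d):
    v,u=np.mgrid[:d.shape[0],:d.shape[1]]
    return w(cal,d,u.astype(float),v.astype(float))
E
python3 - <<'E'
from h import *
print(r.read_state())
a,d,c=shot('scene'); b,d2,c2=shot('side')
np.savez('s.npz',d=d,d2=d2,a=a,b=b)
cv2.imwrite('pics/both.png',cv2.resize(np.vstack([a,b])[:,:,::-1],(512,768))[:600]) if 0 else None
cv2.imwrite('pics/a.png',a[:,:,::-1]);cv2.imwrite('pics/b.png',b[:,:,::-1])
for cam,dd,cc in(('scene',d,c),('side',d2,c2)):
  P=cloud(cc,dd)
  for t in ['pack','short_pack','pack_contacts','dock','dock_lip_end','dock_track_a','mat','cell_a','bottle','spool']:
    for o in r.search_frame(cam,t)[:4]:
      u,v=o['point'][0]*512,o['point'][1]*384
      print(cam,t,round(o['confidence'],2),int(u),int(v),P[min(int(v),383),min(int(u),511)].round(3))
E
```

```text
{'time': 0.0, 'joint_pos': array([-1.19588415,  0.32186276, -0.07004473,  1.45167246,  0.02260785,
        1.37078223, -0.05689039]), 'dq': array([-0.00049565,  0.00023591,  0.00057119,  0.00091732,  0.00103605,
        0.00043598,  0.00030116]), 'effort': array([-1.72730779e-04, -4.93584144e+01, -3.81895099e-01, -3.14327002e+01,
        1.30400856e-02,  1.11652538e-02, -4.00836356e-06]), 'tool_pos': array([0.22935623, 0.60762231, 0.23019864]), 'ee_rot': array([-3.13965764e+00,  1.17287984e-04,  2.78078433e+00]), 'wrist_force': array([-0.28689871, -0.13904735,  0.35667335]), 'torque': array([-0.00373123, -0.00771295, -0.01319276]), 'gripper_force': 0.0, 'opening': 0.08500698751410282}
scene pack 0.84 301 249 [0.565 0.215 0.08 ]
scene pack 0.81 359 345 [0.588 0.446 0.076]
scene pack 0.7 265 322 [0.719 0.309 0.072]
scene short_pack 0.92 325 233 [0.485 0.201 0.054]
scene pack_contacts 0.92 365 347 [0.58  0.456 0.076]
scene pack_contacts 0.72 214 136 [ 0.541 -0.238  0.003]
scene pack_contacts 0.61 303 251 [0.563 0.22  0.076]
scene dock 0.68 315 248 [0.537 0.229 0.079]
scene dock 0.44 215
[... 762 characters left out ...]
ontacts 0.68 182 146 [0.559 0.403 0.072]
side pack_contacts 0.28 212 194 [0.516 0.159 0.016]
side dock 0.58 211 192 [0.518 0.167 0.018]
side dock_lip_end 0.75 210 196 [0.502 0.15  0.019]
side dock_track_a 0.86 211 193 [0.517 0.166 0.015]
side dock_track_a 0.74 250 177 [0.652 0.12  0.047]
side mat 0.86 298 264 [ 0.524 -0.253  0.004]
side cell_a 0.72 253 260 [ 0.408 -0.189  0.046]
side cell_a 0.57 310 290 [ 0.442 -0.375  0.064]
side cell_a 0.53 252 178 [0.657 0.116 0.042]
side cell_a 0.22 216 174 [0.545 0.171 0.079]
side bottle 0.65 304 184 [ 0.713 -0.076  0.101]
side bottle 0.54 189 219 [0.362 0.061 0.054]
side spool 0.62 191 220 [0.362 0.05  0.058]
side spool 0.59 210 194 [0.512 0.164 0.014]
```

View pics/a.png

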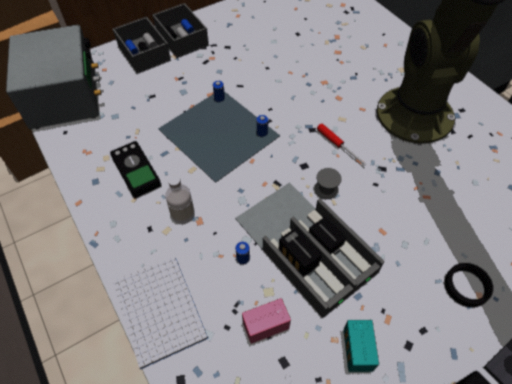

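View pics/b.png

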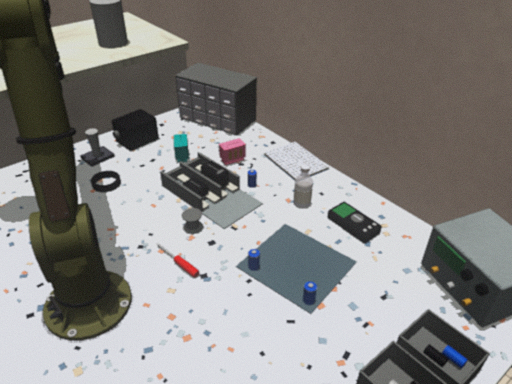

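Candidates: tall black pack (301,249), short black pack (325,233), pink (265,322), turquoise (359,345). By description the pack is the one at (301,249). I'll check that in a crop and measure the dock, pack and mat poses.

```bash
python3 - <<'E'
from h import *
z=np.load('s.npz');a,d=z['a'],z['d'];d2=z['d2'];b=z['b']
cv2.imwrite('pics/crop.png',cv2.resize(np.ascontiguousarray(a[175:315,230:390,::-1]),(800,700),interpolation=cv2.INTER_CUBIC)[:600])
c=r.get_calibration('scene');c2=r.get_calibration('side')
# top-down orthophoto from both, 2mm/px, z map: x .40-.75, y -.05..0.35
A=cloud(c,d).reshape(-1,3);B=cloud(c2,d2).reshape(-1,3)
for n,P in(('scene',A),('side',B)):
  def sel(z0,z1): return P[(P[:,0]>.4)&(P[:,0]<.68)&(P[:,1]>.05)&(P[:,1]<.34)&(P[:,2]>z0)&(P[:,2]<z1)&(np.hypot(P[:,0]-.68,P[:,1]-.14)>.04)]
  q=sel(.056,.068); print(n,len(q),'div rect',cv2.minAreaRect((q[:,:2]*1000).astype(np.float32)))
  q=sel(.0735,.085); print(len(q),'pack top',cv2.minAreaRect((q[:,:2]*1000).astype(np.float32)),np.median(q[:,2]))
  q=sel(.048,.055); print(len(q),'short',np.median(q,0))
for cam,img,dd,cc in(('scene',a,d,c),('side',b,d2,c2)):
  for t in('mat','dock','short_pack','pack'):
    for o in r.trace(cam,t)[:1 if t!='pack' else 3]:
      P=cloud(cc,dd)[o['region']]
      lo,hi={'mat':(-.004,.012),'dock':(.057,.067),'pack':(.066,.09),'short_pack':(.045,.06)}[t]
      q=P[(P[:,2]>lo)&(P[:,2]<hi)]
      if len(q)>4: print(cam,t,len(q),cv2.minAreaRect((q[:,:2]*1000).astype(np.float32)),np.median(q,0).round(3))
E
```

```text
scene 1361 div rect ((539.688720703125, 200.81185913085938), (285.5831604003906, 260.7855224609375), 85.84526824951172)
920 pack top ((614.91259765625, 239.64801025390625), (203.9691162109375, 99.15148162841797), 31.028593063354492) 0.07730801303286908
1040 short [0.48398311 0.20923028 0.05214871]
side 517 div rect ((544.5879516601562, 202.03436279296875), (275.20123291015625, 264.13726806640625), 88.1939468383789)
273 pack top ((610.6028442382812, 235.51123046875), (203.4665985107422, 98.69085693359375), 30.786968231201172) 0.07824360657885078
422 short [0.48670026 0.19789716 0.05218576]
scene mat 5506 ((524.15234375, -247.45477294921875), (242.7598419189453, 268.62750244140625), 10.891097068786621) [ 0.534 -0.237  0.002]
scene dock 1189 ((517.77490234375, 233.66171264648438), (179.8685760498047, 215.0037841796875), 6.261730670928955) [0.519 0.243 0.06 ]
scene short_pack 657 ((479.2156677246094, 202.28897094726562), (53.273075103759766, 76.86823272705078), 4.959681987762451) [0.481 0.205 0.052]
scene pack 901 ((563.0232543945312, 208.39108276367188), (52.604862213134766, 90.14134979
[... 432 characters left out ...]
9531) [ 0.522 -0.258  0.004]
side dock 316 ((514.156005859375, 228.24441528320312), (179.22909545898438, 213.36019897460938), 5.58344030380249) [0.509 0.218 0.061]
side short_pack 234 ((469.765380859375, 198.89862060546875), (63.60294723510742, 79.279541015625), 1.7404917478561401) [0.472 0.195 0.053]
side pack 197 ((573.8475341796875, 442.22186279296875), (97.53907775878906, 51.17640686035156), 59.7359733581543) [0.57  0.437 0.074]
side pack 301 ((558.8399658203125, 205.33316040039062), (57.89406967163086, 96.47875213623047), 5.395247936248779) [0.555 0.198 0.078]
side pack 211 ((709.60302734375, 297.24755859375), (60.21947479248047, 92.2435531616211), 74.65098571777344) [0.706 0.294 0.074]
```

View pics/crop.png

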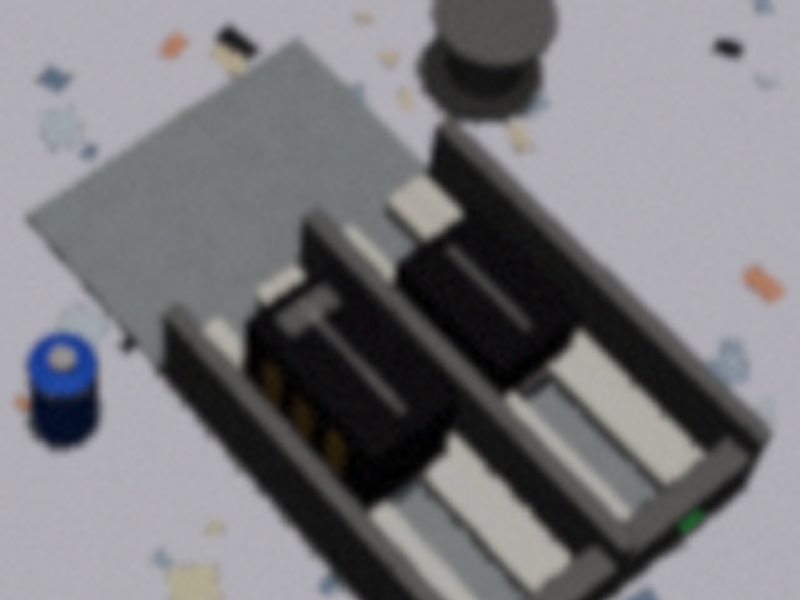

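The crop confirms it: the tall pack is at (301,249) in the scene picture, with brass strips on its lower-left (+y) side, and the apron opens toward world -y. The dock's +x is about (0.098, -0.995), so pack +y is roughly world +x. I'll move above the space behind the pack with the fingers shut.

```bash
python3 -m handwheel '[{"offset":[40,-41,0],"rot":[0,0,-8]},{"offset":[40,-41,0],"rot":[0,0,-8]},{"offset":[41,-41,0],"rot":[0,0,-8]},{"offset":[41,-41,0],"rot":[0,0,-8]},{"offset":[41,-41,0],"rot":[0,0,-8]},{"offset":[41,-41,0],"rot":[0,0,-8]},{"offset":[40,-41,0],"rot":[0,0,-8]},{"offset":[40,-40,0],"rot":[0,0,-8]},{"offset":[0,0,0],"rot":[0,0,0]}]' 0
python3 - <<'E'
from h import *
s=r.read_state();print(s['tool_pos'],np.degrees(s['ee_rot']),s['joint_pos'].round(2),s['time'])
a,d,c=shot('wrist','w1')
P=cloud(c,d).reshape(-1,3)
for lo,hi,n in((.073,.085,'pack'),(.058,.066,'div'),(.013,.02,'lips')):
  q=P[(P[:,2]>lo)&(P[:,2]<hi)&(d.ravel()>.05)]
  if len(q)>9: print(n,len(q),q.min(0).round(3),q.max(0).round(3),cv2.minAreaRect((q[:,:2]*1000).astype(np.float32)))
E
```

```text
time: 2.62
tool_pos: [0.5574, 0.2748, 0.2315]
ee_rot: [3.139, 0.003, 1.653]
wrist_force: [0.2, 1.4, -0.1]
opening: 0.0001
gripper_force: 0.0
[0.55739563 0.27476927 0.23152402] [179.87813285   0.18252862  94.71411922] [-0.76  0.26  0.32  1.54 -0.08  1.35 -0.36] 2.625
pack 8396 [0.532 0.189 0.073] [0.759 0.449 0.082] ((641.4368286132812, 324.48419189453125), (232.233642578125, 253.40538024902344), 4.660845756530762)
div 4521 [0.418 0.118 0.058] [0.681 0.453 0.066] ((547.4404907226562, 286.67706298828125), (253.76072692871094, 323.4595031738281), 3.7890024185180664)
lips 9373 [ 0.247 -0.051  0.013] [0.966 0.484 0.02 ] ((589.5192260742188, 230.3973388671875), (731.7684326171875, 485.5914611816406), 6.803404331207275)
```

View pics/w1.png

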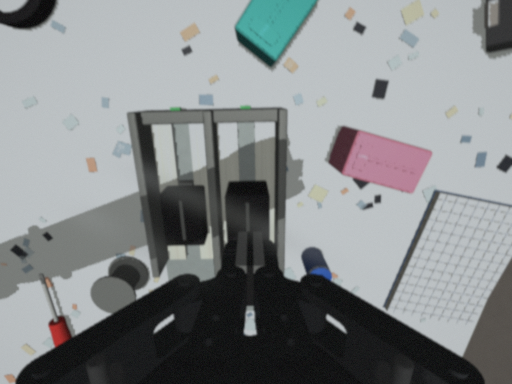

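The wrist view shows the tall pack at (247,205), its rear edge at row 181, its lane between columns 217 and 275, and the short pack at (183,213). Now I'll measure the lane and rear edge locally.

```bash
python3 - <<'E'
from h import *
s=r.read_state();print(s['tool_pos'])
a,d,c=shot('wrist')
P=cloud(c,d)
for rr in(185,200,215):
  q=P[rr,215:280]; print(rr,[(i+215,*(q[i]*1000).round(0).astype(int)) for i in range(0,65,4)])
for cc in(240,255):
  q=P[150:210,cc]; print(cc,[(i+150,*(q[i]*1000).round(0).astype(int)) for i in range(0,60,5)])
V,U=np.mgrid[:384,:512]
q=P[(U>205)&(U<215)&(V>125)&(V<225)&(P[:,:,2]>.056)]
print('mid divider',np.polyfit(q[:,1],q[:,0],1),q.mean(0))
q=P[(U>225)&(U<270)&(V>180)&(V<232)&(P[:,:,2]>.074)&(P[:,:,2]<.09)]
print('pack',cv2.minAreaRect((q[:,:2]*1000).astype(np.float32)))
E
```

```text
[0.55516072 0.27836827 0.23135162]
185 [(215, np.int64(515), np.int64(258), np.int64(61)), (219, np.int64(519), np.int64(255), np.int64(49)), (223, np.int64(522), np.int64(245), np.int64(17)), (227, np.int64(527), np.int64(245), np.int64(17)), (231, np.int64(533), np.int64(249), np.int64(27)), (235, np.int64(538), np.int64(250), np.int64(28)), (239, np.int64(544), np.int64(250), np.int64(28)), (243, np.int64(549), np.int64(251), np.int64(29)), (247, np.int64(554), np.int64(252), np.int64(29)), (251, np.int64(560), np.int64(252), np.int64(29)), (255, np.int64(565), np.int64(253), np.int64(30)), (259, np.int64(570), np.int64(253), np.int64(30)), (263, np.int64(575), np.int64(254), np.int64(31)), (267, np.int64(581), np.int64(254), np.int64(28)), (271, np.int64(587), np.int64(251), np.int64(17)), (275, np.int64(593), np.int64(251), np.int64(17)), (279, np.int64(592), np.int64(264), np.int64(58))]
200 [(215, np.int64(516), np.int64(240), np.int64(63)), (219, np.int64(521), np.int64(237), np.int64(56)), (223, np.int64(523), np.int64(224), np.int64(18)), (227, np.int64(532), np.int64(247),
[... 2252 characters left out ...]
288), np.int64(5)), (160, np.int64(563), np.int64(281), np.int64(3)), (165, np.int64(563), np.int64(274), np.int64(5)), (170, np.int64(564), np.int64(267), np.int64(4)), (175, np.int64(565), np.int64(260), np.int64(4)), (180, np.int64(565), np.int64(252), np.int64(4)), (185, np.int64(565), np.int64(253), np.int64(30)), (190, np.int64(564), np.int64(253), np.int64(51)), (195, np.int64(564), np.int64(253), np.int64(69)), (200, np.int64(564), np.int64(250), np.int64(80)), (205, np.int64(565), np.int64(244), np.int64(80))]
mid divider [-0.06433528  0.52839397] [0.51032739 0.28081932 0.06346159]
pack ((557.69970703125, 230.57699584960938), (50.0436897277832, 43.72966003417969), 5.499037742614746)
```

```bash
python3 -m handwheel '[{"offset":[-1,3,-45],"rot":[0,0,0]},{"offset":[0,0,-50],"rot":[0,0,0]},{"offset":[0,0,-50],"rot":[0,0,0]},{"offset":[0,0,-30],"rot":[0,0,0]},{"offset":[0,0,-18],"rot":[0,0,0]},{"offset":[0,0,0],"rot":[0,0,0]},{"offset":[0,0,0],"rot":[0,0,0]}]' 0
```

```text
time: 3.6
tool_pos: [0.5534, 0.2852, 0.04]
ee_rot: [3.139, -0.001, 1.665]
wrist_force: [-0.2, 0.4, 0.9]
opening: -0.0
gripper_force: 0.0
```

```bash
python3 -m handwheel '[{"offset":[1.5,-15,0],"rot":[0,0,0]},{"offset":[1.5,-15,0],"rot":[0,0,0]},{"offset":[1.5,-15,0],"rot":[0,0,0]},{"offset":[1.5,-15,0],"rot":[0,0,0]},{"offset":[1.5,-15,0],"rot":[0,0,0]},{"offset":[1.5,-15,0],"rot":[0,0,0]},{"offset":[1.5,-15,0],"rot":[0,0,0]},{"offset":[1.5,-15,0],"rot":[0,0,0]},{"offset":[1.4,-14,0],"rot":[0,0,0]},{"offset":[1,-10,0],"rot":[0,0,0]}]' 0
python3 -m handwheel '[{"offset":[1,-10,0],"rot":[0,0,0]},{"offset":[1,-10,0],"rot":[0,0,0]},{"offset":[0,0,0],"rot":[0,0,0]},{"offset":[0,0,0],"rot":[0,0,0]}]' 0
python3 - <<'E'
from h import *
for cam in('scene','side'):
  a,d,c=shot(cam,'p_'+cam); P=cloud(c,d)
  for t in('dock','pack'):
   for o in r.trace(cam,t)[:3]:
    q=P[o['region']]; lo,hi=((.057,.067) if t=='dock' else (.073,.09))
    q=q[(q[:,2]>lo)&(q[:,2]<hi)]
    if len(q)>9: print(cam,t,len(q),cv2.minAreaRect((q[:,:2]*1000).astype(np.float32)))
a=cv2.imread('pics/p_scene.png');b=cv2.imread('pics/p_side.png')
cv2.imwrite('pics/p.png',np.hstack([cv2.resize(a[150:300,200:350],(400,400)),cv2.resize(b[120:270,150:300],(400,400))]))
E
```

```text
time: 4.85
tool_pos: [0.567, 0.1389, 0.0383]
ee_rot: [-3.142, 0.0, 1.663]
wrist_force: [-0.6, 0.9, 0.4]
opening: 0.0005
gripper_force: 0.0
time: 5.35
tool_pos: [0.5688, 0.1202, 0.0383]
ee_rot: [-3.142, 0.0, 1.664]
wrist_force: [-0.3, 0.0, -0.6]
opening: -0.0
gripper_force: 0.0
scene dock 1182 ((517.5609130859375, 234.06678771972656), (179.2333221435547, 213.99156188964844), 5.976658821105957)
scene pack 327 ((578.6812744140625, 49.66563034057617), (50.33438491821289, 68.75050354003906), 2.530410051345825)
scene pack 714 ((711.660888671875, 301.237060546875), (51.117916107177734, 88.1257553100586), 79.73526763916016)
scene pack 792 ((577.6971435546875, 444.86376953125), (88.27033233642578, 51.653194427490234), 57.741912841796875)
side dock 316 ((513.859619140625, 228.0460205078125), (177.1116485595703, 209.78565979003906), 6.20441198348999)
side pack 124 ((572.0000610351562, 440.0348815917969), (94.20677185058594, 48.81367111206055), 57.25893783569336)
side pack 267 ((571.7416381835938, 56.43524169921875), (53.75072479248047, 90.84175109863281), 5.150935173034668)
```

View pics/p.png

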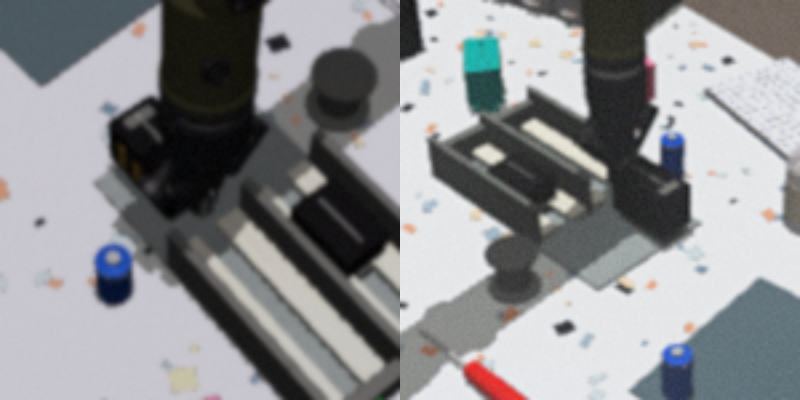

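Both views show the pack standing free on the apron, centre about (574,60), dock x about 122. Next: back off, rise, go over it, open, and take a wrist check.

```bash
python3 -m handwheel '[{"offset":[-1,12,0],"rot":[0,0,0]},{"offset":[0,0,55],"rot":[0,0,0]},{"offset":[0,0,60],"rot":[0,0,0]},{"offset":[3,-30,20],"rot":[0,0,0]},{"offset":[3,-40,0],"rot":[0,0,0]},{"offset":[0,0,0],"rot":[0,0,0]},{"offset":[0,0,0],"rot":[0,0,0]}]' 1
python3 - <<'E'
from h import *
s=r.read_state();print(s['tool_pos'],np.degrees(s['ee_rot']))
for cam in('scene','side','wrist'):
  a,d,c=shot(cam,'q_'+cam); P=cloud(c,d)
  m=(P[:,:,0]>.53)&(P[:,:,0]<.63)&(P[:,:,1]>0)&(P[:,:,1]<.115)&(P[:,:,2]>.073)&(P[:,:,2]<.086)
  q=P[m]
  if len(q)>9: print(cam,len(q),cv2.minAreaRect((q[:,:2]*1000).astype(np.float32)))
E
```

```text
time: 6.52
tool_pos: [0.5737, 0.0635, 0.1732]
ee_rot: [-3.141, -0.001, 1.665]
wrist_force: [0.3, 0.4, -0.2]
opening: 0.0853
gripper_force: 0.0
[0.5736859  0.06351272 0.17319873] [-1.79989214e+02 -5.19013265e-02  9.53750845e+01]
scene 708 ((577.0660400390625, 62.00623321533203), (52.5998420715332, 89.80458068847656), 5.126835823059082)
side 296 ((572.68212890625, 58.828250885009766), (53.98577880859375, 90.63326263427734), 4.5684123039245605)
wrist 5167 ((575.0432739257812, 60.443302154541016), (52.18271255493164, 89.66282653808594), 5.6347455978393555)
```

View pics/q_wrist.png

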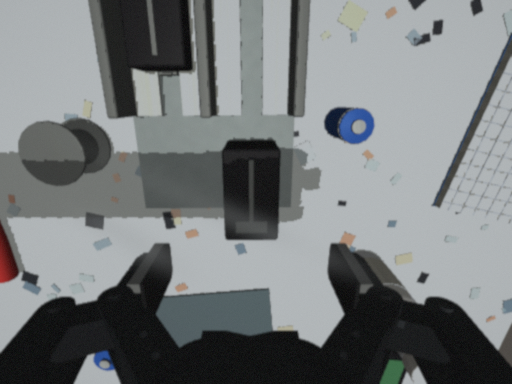

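The wrist picture shows the pack alone on the apron, centre (251,190), with an open finger to either side. Now I'll descend and grip.

```bash
python3 -m handwheel '[{"offset":[1.5,-3,-45],"rot":[0,0,0]},{"offset":[0,0,-50],"rot":[0,0,0]},{"offset":[0,0,-30],"rot":[0,0,0]},{"offset":[0,0,-14],"rot":[0,0,0]},{"offset":[0,0,0],"rot":[0,0,0]},{"offset":[0,0,0],"rot":[0,0,0]}]' 1
python3 -m handwheel '[{"offset":[0,0,0],"rot":[0,0,0]},{"offset":[0,0,0],"rot":[0,0,0]},{"offset":[0,0,0],"rot":[0,0,0]},{"offset":[0,0,0],"rot":[0,0,0]},{"offset":[0,0,0],"rot":[0,0,0]},{"offset":[0,0,0],"rot":[0,0,0]}]' 0
```

```text
time: 7.42
tool_pos: [0.5767, 0.0596, 0.0359]
ee_rot: [3.139, -0.0, 1.664]
wrist_force: [-0.5, 0.8, -0.4]
opening: 0.0852
gripper_force: 0.0
time: 8.18
tool_pos: [0.5762, 0.0593, 0.0355]
ee_rot: [3.14, -0.0, 1.664]
wrist_force: [-0.8, -0.8, 6.3]
opening: 0.0516
gripper_force: 65.4
```

```bash
python3 -m handwheel '[{"offset":[0,0,10],"rot":[0,0,0]},{"offset":[0,0,25],"rot":[0,0,0]},{"offset":[0,0,40],"rot":[0,0,0]},{"offset":[0,-20,5],"rot":[0,0,0]},{"offset":[0,-40,0],"rot":[0,0,0]},{"offset":[-1,-50,0],"rot":[0,0,0]},{"offset":[-1,-50,0],"rot":[0,0,0]},{"offset":[-1,-50,0],"rot":[0,0,0]},{"offset":[-1,-50,0],"rot":[0,0,0]},{"offset":[-1,-30,0],"rot":[0,0,0]}]' 0
python3 -m handwheel '[{"offset":[0,-7,0],"rot":[0,0,0]},{"offset":[0,0,-20],"rot":[0,0,0]},{"offset":[0,0,-20],"rot":[0,0,0]},{"offset":[0,0,-15],"rot":[0,0,0]},{"offset":[0,0,0],"rot":[0,0,0]},{"offset":[0,0,0],"rot":[0,0,0]}]' 0
python3 - <<'E'
from h import *
for cam in('scene','side'):
  a,d,c=shot(cam,'m_'+cam)
a=cv2.imread('pics/m_scene.png');b=cv2.imread('pics/m_side.png')
cv2.imwrite('pics/m.png',np.hstack([cv2.resize(a[60:210,130:280],(400,400)),cv2.resize(b[180:330,220:370],(400,400))]))
E
```

```text
time: 9.43
tool_pos: [0.5671, -0.2359, 0.1124]
ee_rot: [-3.138, 0.001, 1.659]
wrist_force: [0.0, 0.0, -5.0]
opening: 0.0511
gripper_force: 64.5
time: 10.18
tool_pos: [0.5709, -0.2378, 0.0597]
ee_rot: [3.141, 0.0, 1.664]
wrist_force: [0.0, 0.1, -5.1]
opening: 0.0514
gripper_force: 64.2
```

View pics/m.png

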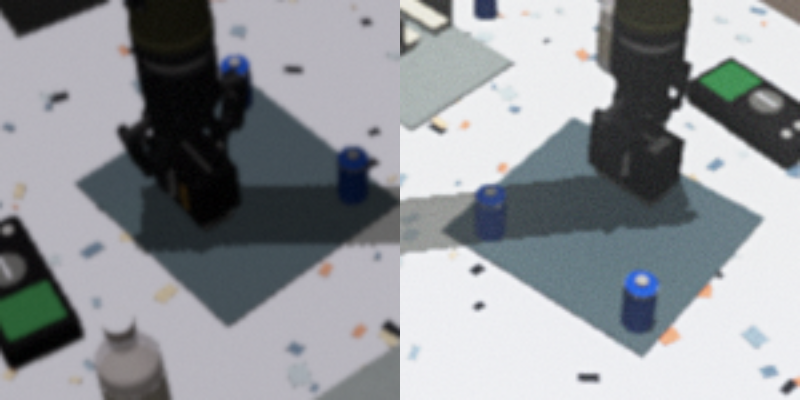

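Both views show the pack held over the far half of the mat, clear of both cells. Lowering gently.

```bash
python3 -m handwheel '[{"offset":[0,0,-10],"rot":[0,0,0]},{"offset":[0,0,-8],"rot":[0,0,0]},{"offset":[0,0,-3],"rot":[0,0,0]},{"offset":[0,0,-2],"rot":[0,0,0]},{"offset":[0,0,0],"rot":[0,0,0]},{"offset":[0,0,0],"rot":[0,0,0]}]' 0
```

```text
time: 11.02
tool_pos: [0.5706, -0.2379, 0.0366]
ee_rot: [3.141, 0.0, 1.664]
wrist_force: [-0.4, -0.5, -5.2]
opening: 0.0513
gripper_force: 64.3
```

```bash
python3 -m handwheel '[{"offset":[0,0,-1],"rot":[0,0,0]},{"offset":[0,0,0],"rot":[0,0,0]},{"offset":[0,0,0],"rot":[0,0,0]}]' 0
```

```text
time: 11.4
tool_pos: [0.5706, -0.238, 0.0356]
ee_rot: [3.141, 0.0, 1.664]
wrist_force: [1.3, -0.1, -4.6]
opening: 0.0516
gripper_force: 64.5
```

```bash
python3 -m handwheel '[{"offset":[0,0,-1],"rot":[0,0,0]},{"offset":[0,0,0],"rot":[0,0,0]},{"offset":[0,0,0],"rot":[0,0,0]}]' 0
```

```text
time: 11.78
tool_pos: [0.5706, -0.238, 0.0355]
ee_rot: [3.141, -0.0, 1.664]
wrist_force: [-3.6, 2.1, 5.5]
opening: 0.0515
gripper_force: 65.3
```

The pack is standing on the mat, so I release, rise, move to its +y side (world +x) and shut the fingers.

```bash
python3 -m handwheel '[{"offset":[0,0,0],"rot":[0,0,0]},{"offset":[0,0,0],"rot":[0,0,0]},{"offset":[0,0,0],"rot":[0,0,0]},{"offset":[0,0,0],"rot":[0,0,0]},{"offset":[0,0,25],"rot":[0,0,0]},{"offset":[0,0,50],"rot":[0,0,0]},{"offset":[0,0,50],"rot":[0,0,0]},{"offset":[0,0,0],"rot":[0,0,0]},{"offset":[0,0,0],"rot":[0,0,0]}]' 1
python3 - <<'E'
from h import *
for cam in('scene','side','wrist'):
  a,d,c=shot(cam,'t_'+cam); P=cloud(c,d)
  m=(P[:,:,0]>.5)&(P[:,:,0]<.64)&(P[:,:,1]>-.32)&(P[:,:,1]<-.15)&(P[:,:,2]>.073)&(P[:,:,2]<.086)
  q=P[m]
  if len(q)>9: print(cam,len(q),cv2.minAreaRect((q[:,:2]*1000).astype(np.float32)),np.median(q[:,2]))
E
python3 -m handwheel '[{"offset":[35,3,0],"rot":[0,0,0]},{"offset":[37,4,0],"rot":[0,0,0]},{"offset":[0,0,0],"rot":[0,0,0]},{"offset":[0,0,-40],"rot":[0,0,0]},{"offset":[0,0,-40],"rot":[0,0,0]},{"offset":[0,0,-17],"rot":[0,0,0]},{"offset":[0,0,0],"rot":[0,0,0]},{"offset":[0,0,0],"rot":[0,0,0]}]' 0
```

```text
time: 12.9
tool_pos: [0.5701, -0.2376, 0.1589]
ee_rot: [-3.141, -0.0, 1.664]
wrist_force: [-0.1, -0.4, 0.0]
opening: 0.0854
gripper_force: 0.0
scene 493 ((572.5725708007812, -235.30177307128906), (53.61219787597656, 93.04634857177734), 6.419270992279053) 0.07706119491833022
side 430 ((568.6341552734375, -238.63168334960938), (55.80364227294922, 93.20227813720703), 6.120636463165283) 0.07839253393510415
wrist 5888 ((570.430419921875, -236.8797607421875), (52.13624954223633, 89.70948791503906), 5.57093620300293) 0.07947894597015445
time: 14.05
tool_pos: [0.6433, -0.2315, 0.0641]
ee_rot: [3.139, 0.001, 1.664]
wrist_force: [0.6, -0.7, 1.0]
opening: 0.0002
gripper_force: 0.0
```

```bash
python3 -m handwheel '[{"offset":[-14,-1.4,0],"rot":[0,0,0]},{"offset":[-12,-1.2,0],"rot":[0,0,0]},{"offset":[-6,-0.6,0],"rot":[0,0,0]},{"offset":[-6,-0.6,0],"rot":[0,0,0]},{"offset":[-6,-0.6,0],"rot":[0,0,0]},{"offset":[-6,-0.6,0],"rot":[0,0,0]},{"offset":[-5,-0.5,0],"rot":[0,0,0]},{"offset":[0,0,0],"rot":[0,0,0]}]' 0
python3 - <<'E'
from h import *
for cam in('scene','side'):
  a,d,c=shot(cam,'u_'+cam)
a=cv2.imread('pics/u_scene.png');b=cv2.imread('pics/u_side.png')
cv2.imwrite('pics/u.png',np.hstack([cv2.resize(a[60:210,130:280],(400,400)),cv2.resize(b[180:330,220:370],(400,400))]))
E
```

```text
time: 15.05
tool_pos: [0.5862, -0.2365, 0.0618]
ee_rot: [-3.14, -0.0, 1.663]
wrist_force: [-0.3, -0.4, 0.5]
opening: 0.0001
gripper_force: 0.0
```

View pics/u.png

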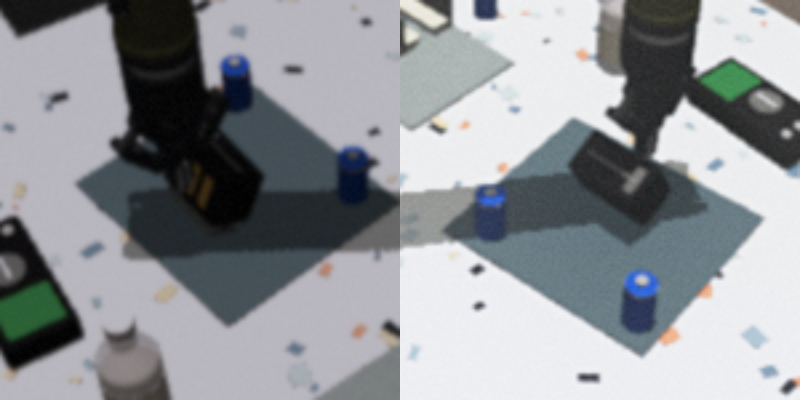

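The pack is leaning well past balance, with the brass strips turning upward. I'll let it fall, then retreat up.

```bash
python3 -m handwheel '[{"offset":[-4,-0.4,0],"rot":[0,0,0]},{"offset":[0,0,0],"rot":[0,0,0]},{"offset":[0,0,0],"rot":[0,0,0]},{"offset":[0,0,0],"rot":[0,0,0]},{"offset":[15,1,20],"rot":[0,0,0]},{"offset":[30,3,50],"rot":[0,0,0]},{"offset":[30,3,50],"rot":[0,0,0]},{"offset":[0,0,30],"rot":[0,0,0]},{"offset":[0,0,0],"rot":[0,0,0]},{"offset":[0,0,0],"rot":[0,0,0]}]' 0
python3 - <<'E'
from h import *
for cam in('scene','side'):
  a,d,c=shot(cam,'v_'+cam); P=cloud(c,d)
  m=(P[:,:,0]>.44)&(P[:,:,0]<.64)&(P[:,:,1]>-.31)&(P[:,:,1]<-.16)&(P[:,:,2]>.03)&(P[:,:,2]<.09)
  q=P[m]; t=q[(q[:,2]>.05)]
  if len(q)>9: print(cam,len(t),cv2.minAreaRect((t[:,:2]*1000).astype(np.float32)),np.percentile(t[:,2],[5,50,95]))
  for o in r.search_frame(cam,'pack_contacts')[:3]:
      u,v=int(o['point'][0]*512),int(o['point'][1]*384);print(o['confidence'],P[v,u])
a=cv2.imread('pics/v_scene.png');b=cv2.imread('pics/v_side.png')
cv2.imwrite('pics/v.png',np.hstack([cv2.resize(a[60:260,130:330],(400,400)),cv2.resize(b[180:330,220:370],(400,400))]))
E
```

```text
time: 16.4
tool_pos: [0.6577, -0.2296, 0.2112]
ee_rot: [-3.14, -0.001, 1.663]
wrist_force: [0.4, 0.1, -0.7]
opening: -0.0
gripper_force: 0.0
scene 522 ((514.1564331054688, -240.808349609375), (71.12289428710938, 93.6622543334961), 5.022468090057373) [0.05108034 0.05429023 0.05721235]
0.88 [ 0.52626894 -0.21677156  0.05582617]
0.63 [0.71176689 0.31285932 0.07628883]
0.61 [0.58360111 0.44916506 0.06950194]
side 524 ((510.3428955078125, -244.09190368652344), (76.21158599853516, 92.79816436767578), 4.439590930938721) [0.05146845 0.05542659 0.05832482]
0.78 [0.56195763 0.40727205 0.0733015 ]
0.77 [ 0.49006456 -0.26305604  0.05548458]
0.72 [0.69478761 0.27712531 0.06244616]
```

View pics/v.png

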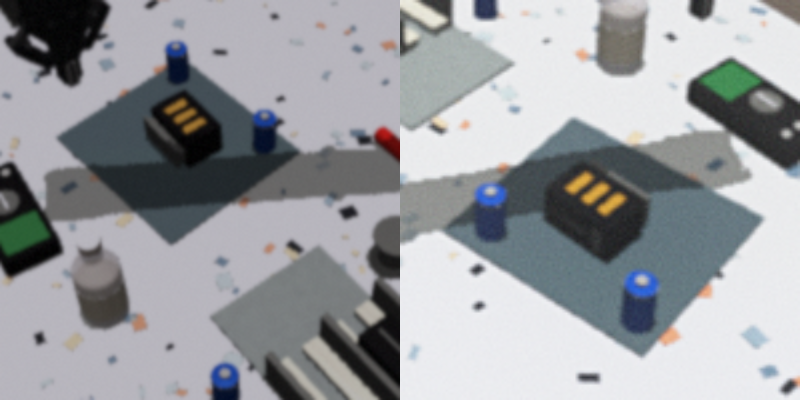

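The pack lies flat: its top is at z ≈ 55 mm (4 + 52), the brass strips face up, the cells are untouched and the arm is clear.

```bash
python3 -c "
from cell import r
print(r.sign_off())"
```

```text
the job is handed in; nothing more can be done
None
```

The tall pack lies flat on the slate-grey mat with its brass contacts facing up. The last pictures show both mat cells still standing and nothing visibly disturbed, and I handed the job in at about 16.5 s with the arm clear.

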